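# Lock the radiator cover's valve hatch with its quarter-turn fastener

### The arm

A 7-joint arm with a two-finger parallel gripper is mounted at the origin on the work surface. World frame = base frame: x ahead of the robot, y to its left, z up, the work surface at z = 0. Lengths are in m, angles in rad, forces in N, time in s.
With the tool pointing down it reaches from about 0.4 to 0.925 m from the base axis. Payload 4.1 kg.
Tool frame: the origin (TCP) lies on the mounting face of the last link; the fingertips stand 173 mm ahead of it and the grasp point (between the pads) lies 155 mm ahead of it; z points along the fingers, y is the line along which they close (so a half turn about z gives the same grasp; the last joint's range is limited). The gripper opens to 85 mm and grips with 20 to 120 N. Pads are 22 mm wide; open, the fingers measure 114 mm over their backs; the gripper's body (76 mm by 85 mm) begins 54 mm behind the grasp point. The pads swing forward as they close: fully open they stand 13 mm farther back than shut.
Start: joints at [-1.316, 0.398, 0.045, 1.537, -0.019, 1.207, -0.051], TCP at [0.225, 0.61, 0.405] pointing down, gripper open.
Joint ranges: [-2.82, 2.82], [-0.49, 2.23], [-1.37, 1.46], [0, 2.46], [-1.36, 4.5], [0.23, 2], [-2.94, 2.94]. Speed limits (rad/s): [2.57, 2.57, 3.14, 3.14, 3.14, 3.14, 3.14].

### API

Orientations are given as a rotation vector (axis times angle).
In Python, from rig import * gives the robot as it stands.
- The arm moves only by the tool carry_out, never from a script. Its argument "increments" is text: rows parted by semicolons, each of 6 numbers parted by spaces: the shift along the tool's x, y, z in m, then the turn, a rotation vector about the tool's x, y, z in degrees. A call has exactly 5 rows; each row shifts and turns the commanded pose from where the row before left it, along the tool's axes as they then stand; what a row does not reach is not made up. A row lasts 1/10 s, in which the tool goes at most 50 mm and 8.59 degrees, less where a joint would pass 70% of its speed; a pose out of reach is approached as far as the arm can. A call is refused whole if a number of a shift passes 0.05 or a number of a turn 8.59, either way. A call with a gripper value outside its range is refused whole. "fingers" is the finger opening in m, from 0 to 0.0854, set as the call begins (left out, the last holds). The fingers move at their own pace and stop on an object; "squeeze" is the grip in N (left out, the last holds). Time passes only in rows, so rows that do not move let the fingers close, or fill a call up. It gives the time, the measured TCP pose, the force, the opening and the grip force at its end, in the units of the state.
- state(): the state, without advancing time (a new reading comes with each control period).
- get_image(name): name is "scene" or "top" or "wrist"; returns the picture (384x512x3 uint8, red, green, blue); there is no depth.
- camera_model(name): a dict with "fovy" (degrees; the focal length in pixels is half the picture's height over the tangent of half this angle, whatever the lens; pixels are square), "cx", "cy" (the principal point, pixels), "R" (3x3) and "t" (3): a world point X has camera coordinates R X + t. Camera axes: x right, y down, z forward; pixel columns grow to the right and rows downward; lengths in m; the calibration is good to about 2 mm. A picture is of the moment at which its call begins: read the wrist's pose just before it. camera_model takes no time and is no camera call; for the wrist camera it gives the pose at the moment of the call.
- sign_off(): hands the job in; it is judged then, once.
The state is a dict: "t": time; "qpos": joint angles; "qvel": joint speeds; "joint_torque": joint torques, N m; "tool_pos": TCP position; "orientation": TCP orientation; "force": force on the tool from outside, world axes, zero at the start; "wrist_torque": the same for the moment, N m; "gripper_width": finger opening in m; "finger_force": force on a finger pad.
Only numpy, scipy, OpenCV 4.12 (cv2) and the standard library are available. Lean on these libraries where they do the work, as an engineer would, in place of code of your own. Each camera call takes 0.05 s, during which the arm holds its last target. There are 200 camera calls.

### The job

The valve hatch on the radiator cover has sprung ajar. Set a fingertip in the slot of its round fastener, press the hatch down flush in its frame and, still pressing, turn the fastener a quarter turn clockwise (seen from above) to its stop, so that the hatch stays locked shut once you take the finger away. Only press and turn: do not pull the hatch up, and leave everything else on the ledge standing where it is.

Things in the scene. Friction and masses are not known exactly. Their poses are not given: they have to be found in the camera images.
- housing: Fixed low white box 283 x 240 x 72 mm (x, y, z), frame of the hatch. Origin on the ledge straight below the fastener's axis (hatch shut). In its frame it spans x -93 to 190 mm, y -120 to 120 mm; front faces -x. Opening for the hatch: x -77 to 127, y -104 to 104 mm; beyond it (x 127 to 190) a fixed deck, 72 mm high. A fixed steel keeper hides under the hatch's front edge.
- hatch (a joint): Angle of the hatch, rad: 0 is shut, top flush with the frame at z = 72 mm; grows as the front (-x) edge rises. Hinge axis along the housing's y at x = 125, z = 72 mm. A spring holds it ajar at about 0.1 rad; pressing it shut at the fastener takes 4 to 7 N, then it meets a hard stop. Locked, it springs back only about 0.015 rad, until the tongue bears on the keeper.
- hatch_edge (a point): Middle of the hatch's front edge, on its top face (housing x = -75 mm, z = 72 mm when shut); rides on the hatch. The hatch is a pale wooden panel 198 x 204 x 22 mm, hinged along its far edge.
- fastener_axis (a point): Centre of the fastener's top face, on its turning axis (housing x = 0, y = 0, z = 72 mm when shut); turns with it: z is the hatch's outward normal, y runs along the slot, away from the tongue. A metal disc 110 mm across, flush in a 116 mm hole of the hatch, with one straight slot right across it, 38 mm wide, 110 long, 16 deep (dark floor at z = 56 mm when shut). Push in either end.
- fastener (a joint): Turn of the fastener, rad, clockwise from above: 0 unlocked (slot along the housing's y), stop at 1.571, locked (slot along its x). Starts at 0 to 0.3. Turns stiffly (0.08 N m), stays where left. A hidden tongue points to -y at 0, to -x (front) when locked, under the keeper with 3 mm to spare: past 0.9 rad it passes only with the hatch within 0.01 rad of shut, else it jams.
- king: White plastic chess king, 36 mm across the foot, 99 mm tall, standing on the housing's deck. Origin at the centre of its foot.
- clothes_peg: White plastic spring clothes peg, 72 x 14 x 10 mm, lying on the housing's deck. Origin at the centre of its underside.
- tumbler: Green glass tumbler, 72 mm across, 100 mm tall, standing on the ledge to the housing's left (+y). Origin at the centre of its foot.
- acrylic_stand: Clear acrylic stand with two slots, 100 x 80 x 58 mm, on the ledge to the housing's right (-y). Origin at the centre of its underside.
- mug: White ceramic mug, 80 mm across, 95 mm tall, far left on the ledge. Origin at the centre of its foot.
- pawn: Black plastic pawn, 30 mm across, 50 mm tall, to the left on the ledge. Origin at the centre of its foot.
- chess_lid (a joint): Opening angle of the hinged lid of the varnished chess box (160 x 300 x 58 mm with a small knob, fixed on the ledge, far right), rad; 0 is shut, and it stays shut.

How it is judged:
On the way:
1. the hatch is pressed shut while the fastener is still unlocked (value of joint hatch below 0.015 rad and value of joint fastener below 0.9 rad), for 0.1 s.
At the end, for the whole second after the job is handed in: With nothing touching it, the fastener stands within 0.14 rad (8 degrees) of its locked stop and the hatch stays shut, at rest, under 0.03 rad from flush (value of joint fastener above 1.43 rad and value of joint hatch below 0.03 rad and velocity of joint hatch below 0.05 rad/s).
It fails at once if the hatch is pulled up (above 0.25 rad) (value of joint hatch above 0.25 rad).
It fails at once if something else on the ledge is moved more than 20 mm, lifted or tipped over (distance of any of king, clothes_peg, tumbler, acrylic_stand, mug, pawn from where it was at the start of the episode above 0.02 m or angle between any of king, tumbler, pawn, mug, acrylic_stand's own z axis and vertical above 0.4 rad or value of joint chess_lid above 0.2 rad).
It also fails if it takes over 42 s, if anything falls off the work surface, if the arm or the gripper's body presses on something with over 40 N, if the wrist force passes 120 N, or if a joint passes its speed limit or range.

## Working session

There is one attempt and no reset: what is moved stays moved. The work goes in short steps, Python scripts to look and compute and a tool call to move; the robot and the scene stay as the last step left them, time stands still between calls to the robot, and variables do not carry over. Pictures are saved under pics/ and viewed, at most 10 in all, crops included, and the job is handed in when it is done.

Besides the shell and the picture viewer there is one more tool, called after "Request:" by a JSON object that holds its "method" and its "body". carry_out: Moves the arm, as the interface text tells. Its arguments: {"type":"object","properties":{"increments":{"type":"string"},"fingers":{"type":"number"},"squeeze":{"type":"number"}},"required":["increments"]}

```bash
mkdir -p pics
python3 - <<'E'
from rig import *
import cv2,numpy as np
s=state();print(s['t'],s['tool_pos'],s['orientation'],s['gripper_width'],s['force'])
for n in("scene","top"):
    m=camera_model(n);print(n,m)
    cv2.imwrite(f'pics/{n}0.png',get_image(n)[:,:,::-1])
E
```

```text
0.0 [0.22505527 0.6094884  0.40366477] [-5.52655138e-01 -3.09237705e+00  3.04612893e-03] 0.08563963335423788 [ 0.67425085 -0.29216782 -0.33712065]
scene {'fovy': 55.47667400136324, 'cx': 250.86327446287845, 'cy': 189.63750816977802, 'R': array([[-0.87856344,  0.47735793,  0.01599038],
       [ 0.37656874,  0.71288123, -0.59160489],
       [-0.29380652, -0.51374095, -0.80606945]]), 't': array([ 0.52254188, -0.18264172,  1.43202159])}
top {'fovy': 43.519277890497236, 'cx': 255.06130102563347, 'cy': 189.15838010121894, 'R': array([[-0.02173774, -0.99975061,  0.0051167 ],
       [-0.99738982,  0.02133337, -0.06898147],
       [ 0.06885511, -0.00660285, -0.99760482]]), 't': array([-0.0095657 ,  0.58132181,  1.67939994])}
```

View pics/top0.png

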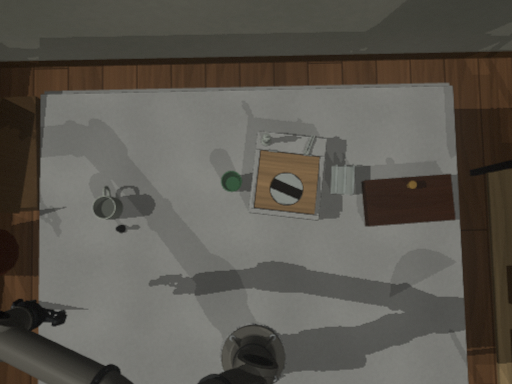

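View pics/scene0.png

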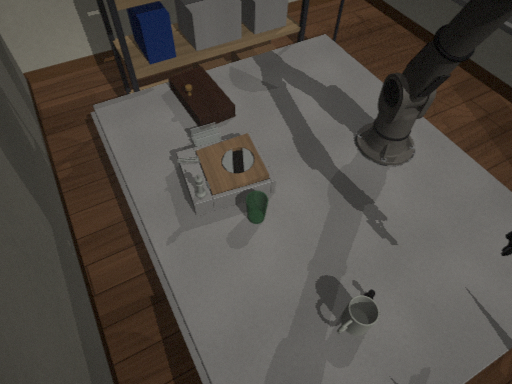

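The top view shows the wooden hatch at about (287,183), with the fastener disc at (287,188) and its slot running from (271,181) to (302,196). The king is at (267,138), the peg at (310,145), the tumbler at (232,181) and the stand at (343,180). In the scene view the disc is at (238,160).

```bash
cat > h.py <<'E'
import numpy as np,cv2
def ray(m,p,z,H=384):
    f=H/2/np.tan(np.radians(m['fovy']/2)); d=m['R'].T@np.array([(p[0]-m['cx'])/f,(p[1]-m['cy'])/f,1]); o=-m['R'].T@m['t']
    return o+d*(z-o[2])/d[2]
E
python3 - <<'E'
from rig import *
from h import *
from scipy.spatial.transform import Rotation as Ro
m=camera_model('top');im=cv2.imread('pics/top0.png');hsv=cv2.cvtColor(im,cv2.COLOR_BGR2HSV)
roi=np.zeros(im.shape[:2],np.uint8);roi[125:225,245:332]=255
wood=cv2.inRange(hsv,(5,90,60),(25,255,255))&roi
c=max(cv2.findContours(wood,0,2)[0],key=cv2.contourArea)
box=cv2.boxPoints(cv2.minAreaRect(c))
for p in box: print('wood',p,ray(m,p,.084).round(4))
hole=np.zeros_like(roi);cv2.drawContours(hole,[c],-1,255,-1)
hull=hole&~wood
hull=cv2.morphologyEx(hull,cv2.MORPH_OPEN,np.ones((5,5)))
d=max(cv2.findContours(hull,0,2)[0],key=cv2.contourArea)
(e,ax,an)=cv2.fitEllipse(d);print('disc',e,ax,ray(m,e,.0845).round(4))
g=cv2.cvtColor(im,6)
sl=((g<70).astype(np.uint8)*255)&cv2.erode(hull,np.ones((3,3)))
s=max(cv2.findContours(sl,0,2)[0],key=cv2.contourArea)
r=cv2.minAreaRect(s);b=cv2.boxPoints(r);print('slot',r)
P=[ray(m,p,.0845)for p in b];print(np.round(P,4))
for i in range(2):
    v=P[i+1]-P[i];print('edge len',np.linalg.norm(v),np.degrees(np.arctan2(v[1],v[0])))
m2=camera_model('scene');im2=cv2.imread('pics/scene0.png');h2=cv2.cvtColor(im2,cv2.COLOR_BGR2HSV)
r2=np.zeros(im2.shape[:2],np.uint8);r2[135:195,192:275]=255
w2=cv2.inRange(h2,(5,90,60),(25,255,255))&r2
c2=max(cv2.findContours(w2,0,2)[0],key=cv2.contourArea);h=np.zeros_like(r2);cv2.drawContours(h,[c2],-1,255,-1)
h=cv2.morphologyEx(h&~w2,cv2.MORPH_OPEN,np.ones((5,5)));d2=max(cv2.findContours(h,0,2)[0],key=cv2.contourArea)
e2=cv2.fitEllipse(d2);print('scene disc',e2,ray(m2,e2[0],.0845).round(4))
for n,p in(('king',(265,142)),('box',(250,213)),('box',(318,219)),('box',(326,138)),('box',(259,132))):print(n,ray(m,p,.072).round(4))
R=Ro.from_rotvec(state()['orientation']).as_matrix();print(R.round(3))
cv2.imwrite('pics/crop.png',cv2.resize(im[120:230,240:340],None,fx=5,fy=5,interpolation=2))
E
```

```text
wood [253.78047 206.9756 ] [ 0.5161 -0.016   0.084 ]
wood [260.08536 150.2317 ] [ 0.7096 -0.0417  0.084 ]
wood [319.68292 156.85365] [ 0.6825 -0.2449  0.084 ]
wood [313.37802 213.59755] [ 0.4893 -0.2175  0.084 ]
disc (286.1807556152344, 188.40994262695312) (32.50186538696289, 32.733787536621094) [ 0.5768 -0.1275  0.0845]
slot ((286.1828308105469, 188.57949829101562), (30.462678909301758, 9.449810028076172), 23.498563766479492)
[[ 0.5833 -0.0738  0.0845]
 [ 0.6126 -0.0873  0.0845]
 [ 0.5692 -0.1813  0.0845]
 [ 0.54   -0.1676  0.0845]]
edge len 0.03228148886427198 -24.793002081997326
edge len 0.1035378491843728 -114.82519332236232
scene disc ((237.2919464111328, 160.52188110351562), (24.00779914855957, 34.30443572998047), 80.63619995117188) [ 0.5831 -0.1221  0.0845]
king [ 0.7397 -0.0596  0.072 ]
box [ 0.4962 -0.0027  0.072 ]
box [ 0.4707 -0.2343  0.072 ]
box [ 0.7492 -0.2705  0.072 ]
box [ 0.7749 -0.0397  0.072 ]
[[-0.938  0.346 -0.   ]
 [ 0.346  0.938 -0.002]
 [-0.    -0.002 -1.   ]]
```

View pics/crop.png

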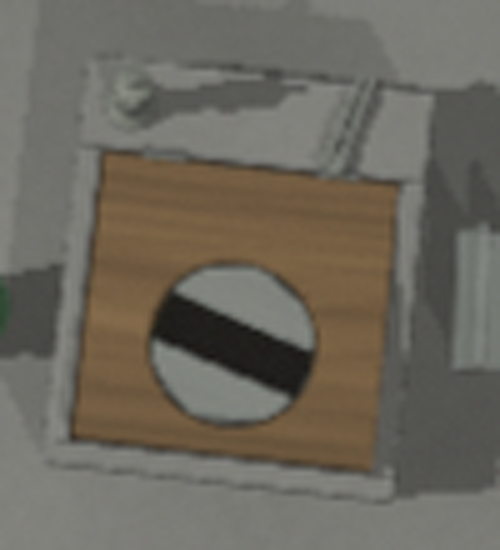

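The disc centre measures about (0.577, -0.128), against (0.576, -0.131) derived from the box. The housing yaw is -7.6° and the slot lies at 65°, so the fastener starts at about 0.30 rad. I'll straddle the axis with both fingertips in the slot, tool y along it, then move over it.

Request:
{"method": "carry_out", "body": {"increments": "-0.03 -0.0285 0 0 0 0;-0.03 -0.0285 0 0 0 0;-0.03 -0.0285 0 0 0 0;-0.03 -0.0285 0 0 0 0;-0.03 -0.0285 0 0 0 0", "fingers": 0.05}}

```text
t: 0.6
tool_pos: [0.3169, 0.4224, 0.4043]
orientation: [-0.552, -3.092, 0.001]
force: [1.1, -0.9, 0.1]
gripper_width: 0.0497
finger_force: 0.0
```

Request:
{"method": "carry_out", "body": {"increments": "-0.03 -0.0285 0 0 0 0;-0.03 -0.0285 0 0 0 0;-0.03 -0.0285 0 0 0 0;-0.03 -0.0285 0 0 0 0;-0.03 -0.0285 0 0 0 0"}}

```text
t: 1.1
tool_pos: [0.4082, 0.2367, 0.4045]
orientation: [-0.552, -3.092, 0.0]
force: [0.3, -0.5, 0.2]
gripper_width: 0.0501
finger_force: 0.0
```

Request:
{"method": "carry_out", "body": {"increments": "-0.03 -0.0285 0 0 0 0;-0.03 -0.0285 0 0 0 0;-0.03 -0.0285 0 0 0 0;-0.03 -0.0285 0 0 0 0;-0.03 -0.0285 0 0 0 0"}}

```text
t: 1.6
tool_pos: [0.4995, 0.0512, 0.4045]
orientation: [-0.552, -3.092, -0.0]
force: [1.5, 0.7, -0.0]
gripper_width: 0.0501
finger_force: 0.0
```

Request:
{"method": "carry_out", "body": {"increments": "-0.03 -0.0285 0 0 0 0;-0.03 -0.0285 0 0 0 0;-0.03 -0.0285 0 0 0 0;-0.03 -0.0285 0 0 0 0;-0.015 -0.0285 0 0 0 4.6"}}

```text
t: 2.1
tool_pos: [0.5776, -0.1294, 0.4042]
orientation: [0.68, 3.067, -0.001]
force: [-0.2, 0.5, 1.1]
gripper_width: 0.0499
finger_force: 0.0
```

Run:
```python
from rig import *
from h import *
s=state();m=camera_model('wrist');im=get_image('wrist')[:,:,::-1].copy();cv2.imwrite('pics/w1.png',im)
np.savez('w1.npz',**m)
print(s['tool_pos'],s['qpos'].__repr__());print(m)
f=192/np.tan(np.radians(m['fovy']/2))
for P in([.577,-.128,.0845],):
    c=m['R']@np.array(P)+m['t'];print(c[:2]/c[2]*f+[m['cx'],m['cy']])
```

```text
[ 0.57762952 -0.12937984  0.4042088 ] array([-0.30714097,  0.33882443,  0.58173022,  1.69342974, -0.19889527,
        1.1685076 ,  1.461056  ])
{'fovy': 69.54854605212476, 'cx': 251.28187596012606, 'cy': 193.17914027283467, 'R': array([[ 4.21655737e-01,  9.06755925e-01, -3.63216124e-04],
       [ 8.60569201e-01, -4.00051909e-01,  3.15244540e-01],
       [ 2.85704550e-01, -1.33237242e-01, -9.49010404e-01]]), 't': array([-0.12697964, -0.59058749,  0.19739962])}
[251.48550427 178.20832732]
```

View pics/w1.png

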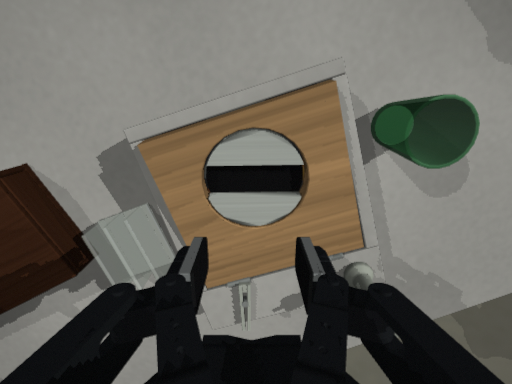

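The wrist view shows the disc centred at about (255,177), with the slot level from (206,179) to (303,179). The fingers straddle it.

Run:
```python
from h import *
m=dict(np.load('w1.npz'));im=cv2.imread('pics/w1.png');hsv=cv2.cvtColor(im,cv2.COLOR_BGR2HSV)
roi=np.zeros(im.shape[:2],np.uint8);roi[115:232,190:320]=255
nw=cv2.bitwise_not(cv2.inRange(hsv,(5,80,60),(28,255,255)))&roi
nw=cv2.morphologyEx(nw,cv2.MORPH_OPEN,np.ones((5,5)))
d=max(cv2.findContours(nw,0,2)[0],key=cv2.contourArea)
e=cv2.fitEllipse(d);print(e,cv2.boundingRect(d))
print('disc',ray(m,e[0],.0845).round(4))
x,y,w,h=cv2.boundingRect(d)
print('dia',np.linalg.norm(ray(m,(x,e[0][1]),.0845)-ray(m,(x+w,e[0][1]),.0845)))
g=cv2.cvtColor(im,6);sl=((g<35).astype(np.uint8)*255)&nw
s=max(cv2.findContours(sl,0,2)[0],key=cv2.contourArea);r=cv2.minAreaRect(s);print('slot',r)
b=cv2.boxPoints(r)
for p,z in zip(b,[.07]*4):print(p,ray(m,p,.07).round(4),ray(m,p,.0845).round(4))
```

```text
((254.3928680419922, 176.33407592773438), (97.7399673461914, 101.66338348388672), 73.76463317871094) (204, 128, 101, 98)
disc [ 0.5764 -0.1243  0.0845]
dia 0.10901189082476978
slot ((253.5, 178.0), (26.0, 97.0), 90.0)
[205. 165.] [ 0.5448 -0.1704  0.07  ] [ 0.5429 -0.1668  0.0845]
[302. 165.] [ 0.5905 -0.072   0.07  ] [ 0.5865 -0.0731  0.0845]
[302. 191.] [ 0.619  -0.0833  0.07  ] [ 0.6136 -0.0838  0.0845]
[205. 191.] [ 0.5718 -0.1847  0.07  ] [ 0.5687 -0.1804  0.0845]
```

Request:
{"method": "carry_out", "body": {"increments": "0 0.002 0.035 0 0 0;0 0 0.035 0 0 0;0 0 0.035 0 0 0;0 0 0.03 0 0 0;0 0 0.01 0 0 0"}}

```text
t: 2.65
tool_pos: [0.5757, -0.1249, 0.2562]
orientation: [-0.674, -3.061, 0.001]
force: [-0.6, -0.5, -0.8]
gripper_width: 0.0499
finger_force: 0.0
```

Request:
{"method": "carry_out", "body": {"increments": "0 0 0.003 0 0 0;0 0 0.003 0 0 0;0 0 0.003 0 0 0;0 0 0 0 0 0;0 0 0 0 0 0"}}

```text
t: 3.15
tool_pos: [0.5777, -0.1258, 0.2515]
orientation: [0.676, 3.066, 0.001]
force: [-0.3, -1.2, -0.4]
gripper_width: 0.0499
finger_force: 0.0
```

Run:
```python
from rig import *
import cv2
cv2.imwrite('pics/w2.png',get_image('wrist')[:,:,::-1])
s=state();print(s['tool_pos'],s['force'])
```

```text
[ 0.57761498 -0.12580487  0.25143511] [-0.4162007   0.14266983 -0.06500421]
```

View pics/w2.png

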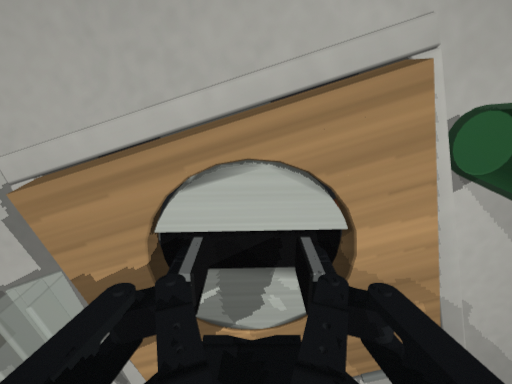

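The fingertips stand over the slot, at about (190,240) and (310,240). The slot's front edge is at row 232 and its rear edge at row 268, so they are centred to about 2 mm. I'll press on down.

Request:
{"method": "carry_out", "body": {"increments": "-0.001 0 0.004 0 0 0;0 0 0.004 0 0 0;0 0 0.003 0 0 0;0 0 0.003 0 0 0;0 0 0 0 0 0"}}

```text
t: 3.7
tool_pos: [0.5784, -0.1262, 0.2364]
orientation: [-0.676, -3.068, 0.0]
force: [-0.1, -0.5, 1.7]
gripper_width: 0.0502
finger_force: 0.8
```

Request:
{"method": "carry_out", "body": {"increments": "0 0 0.003 0 0 0;0 0 0.002 0 0 0;0 0 0 0 0 0;0 0 0 0 0 0;0 0 0 0 0 0"}}

```text
t: 4.2
tool_pos: [0.5785, -0.1262, 0.2319]
orientation: [0.676, 3.067, 0.0]
force: [0.6, 0.4, 4.1]
gripper_width: 0.0503
finger_force: 1.5
```

Request:
{"method": "carry_out", "body": {"increments": "0 0 0.002 0 0 0;0 0 0.002 0 0 0;0 0 0 0 0 0;0 0 0 0 0 0;0 0 0 0 0 0"}}

```text
t: 4.7
tool_pos: [0.5787, -0.1262, 0.228]
orientation: [0.676, 3.067, 0.0]
force: [1.6, 0.9, 4.6]
gripper_width: 0.0501
finger_force: 2.2
```

Request:
{"method": "carry_out", "body": {"increments": "0 0 0.002 0 0 0;0 0 0.002 0 0 0;0 0 0 0 0 0;0 0 0 0 0 0;0 0 0 0 0 0"}}

```text
t: 5.2
tool_pos: [0.5789, -0.1265, 0.2262]
orientation: [0.676, 3.066, 0.002]
force: [-2.8, 2.3, 19.2]
gripper_width: 0.0501
finger_force: 9.6
```

The hard stop is reached at 19 N, so the hatch is shut. Now I turn clockwise, which is positive about tool z.

Request:
{"method": "carry_out", "body": {"increments": "0 0 0 0 0 6;0 0 0 0 0 6;0 0 0 0 0 6;0 0 0 0 0 6;0 0 0 0 0 6"}}

```text
t: 5.7
tool_pos: [0.5791, -0.1262, 0.2262]
orientation: [1.452, 2.784, 0.004]
force: [-1.4, 3.2, 19.1]
gripper_width: 0.0502
finger_force: 9.3
```

Request:
{"method": "carry_out", "body": {"increments": "0 0 0 0 0 6;0 0 0 0 0 6;0 0 0 0 0 6;0 0 0 0 0 6;0 0 0 0 0 6"}}

```text
t: 6.2
tool_pos: [0.5794, -0.1261, 0.2263]
orientation: [2.124, 2.314, 0.006]
force: [0.1, 2.1, 18.1]
gripper_width: 0.0502
finger_force: 8.9
```

Run:
```python
from rig import *
s=state();print(s['tool_pos'],s['orientation'],s['force'],s['wrist_torque'],s['qpos'][6])
```

```text
[ 0.57943933 -0.12612689  0.22625997] [2.12358091 2.31371504 0.00573292] [ 0.06601169  2.06330992 18.14287789] [0.54133613 0.31631291 0.05791934] 0.6952754825471409
```

Request:
{"method": "carry_out", "body": {"increments": "0 0 0 0 0 5;0 0 0 0 0 5;0 0 0 0 0 5;0 0 0 0 0 5;0 0 0 0 0 3"}}

```text
t: 6.7
tool_pos: [0.579, -0.1281, 0.2263]
orientation: [2.539, 1.843, 0.002]
force: [-0.2, -2.0, 16.1]
gripper_width: 0.05
finger_force: 8.2
```

Run:
```python
from rig import *
import numpy as np
s=state();o=s['orientation'];print('tooly',2*np.degrees(np.arctan2(o[1],o[0]))-90,s['force'],s['wrist_torque'])
```

```text
tooly -18.03696208367444 [-0.21474966 -1.95512952 16.0857017 ] [-0.35075808  0.33556138  0.20015387]
```

Request:
{"method": "carry_out", "body": {"increments": "0 0 0 0 0 2;0 0 0 0 0 2;0 0 0 0 0 2;0 0 0 0 0 0;0 0 0 0 0 0"}}

```text
t: 7.2
tool_pos: [0.5799, -0.1269, 0.2263]
orientation: [2.629, 1.714, 0.006]
force: [1.5, 0.1, 15.7]
gripper_width: 0.0502
finger_force: 10.9
```

Run:
```python
from rig import *
import numpy as np,cv2
s=state();o=s['orientation'];print('tooly',2*np.degrees(np.arctan2(o[1],o[0]))-90,s['force'],s['wrist_torque'])
cv2.imwrite('pics/w3.png',get_image('wrist')[:,:,::-1])
```

```text
tooly -23.78751793869364 [ 1.48706933  0.09963665 15.69520254] [ 0.0629538  -0.07651783  0.41103759]
```

View pics/w3.png

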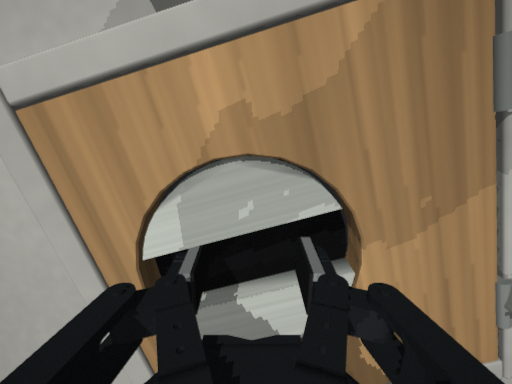

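The slot's front edge runs from (143,259) to (340,209), and the housing edge at the top lies nearly parallel to it. The slot is within a few degrees of the stop, so I'll turn a little further to make sure.

Request:
{"method": "carry_out", "body": {"increments": "0 0 0 0 0 2;0 0 0 0 0 2;0 0 0 0 0 2;0 0 0 0 0 0;0 0 0 0 0 0"}}

```text
t: 7.75
tool_pos: [0.5807, -0.1259, 0.2263]
orientation: [2.695, 1.602, -0.002]
force: [2.0, -1.6, 16.2]
gripper_width: 0.0504
finger_force: 69.9
```

Run:
```python
from rig import *
import numpy as np,cv2
s=state();o=s['orientation'];print('tooly',2*np.degrees(np.arctan2(o[1],o[0]))-90,s['force'],s['wrist_torque'])
```

```text
tooly -28.54055392945162 [ 1.98897937 -1.572016   16.20408942] [-0.17045458  0.0654417   5.1415725 ]
```

The torque jumped to 5 N m, so the fastener is at its stop. I'll back off within the slack and lift out.

Request:
{"method": "carry_out", "body": {"increments": "0 0 0 0 0 -5;0 0 0 0 0 -5;0 0 0 0 0 -5;0 0 0 0 0 -3;0 0 0 0 0 0"}}

```text
t: 8.25
tool_pos: [0.5798, -0.1267, 0.2263]
orientation: [2.437, 1.979, 0.007]
force: [1.0, 1.5, 15.4]
gripper_width: 0.05
finger_force: 13.2
```

Request:
{"method": "carry_out", "body": {"increments": "0 0 -0.005 0 0 0;0 0 -0.01 0 0 0;0 0 -0.02 0 0 0;0 0 -0.04 0 0 0;0 0 -0.04 0 0 0"}}

```text
t: 8.75
tool_pos: [0.5766, -0.1257, 0.3383]
orientation: [-2.436, -1.975, 0.006]
force: [1.6, 1.1, 0.8]
gripper_width: 0.05
finger_force: 0.0
```

Run:
```python
from rig import *
from h import *
s=state();o=s['orientation'];print('tooly',2*np.degrees(np.arctan2(o[1],o[0]))-90,s['tool_pos'],s['force'])
m=camera_model('wrist');im=get_image('wrist')[:,:,::-1].copy()
cv2.imwrite('pics/w4.png',im);np.savez('w4.npz',**m)
g=cv2.cvtColor(im,6);sl=(g<35).astype(np.uint8)*255;sl[300:]=0
```

```text
tooly -371.927077826684 [ 0.57659167 -0.12573252  0.33834669] [1.57550912 1.0784119  0.77978182]
```

View pics/w4.png

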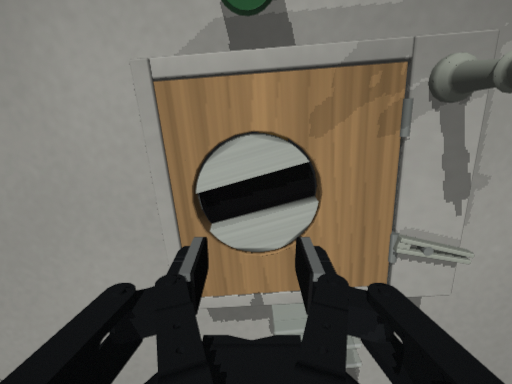

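The hatch is flush, but the slot, from (200,193) to (310,163), sits about 11° short of parallel to the housing edge, from (155,77) to (408,60). Friction under the pressing fingers dragged it back when I backed off. I'll redo the last bit and lift without backing off, measuring first.

```bash
cat >> h.py <<'E'
def slot(im,m):
    hsv=cv2.cvtColor(im,cv2.COLOR_BGR2HSV)
    wood=cv2.inRange(hsv,(5,80,60),(28,255,255))
    g=cv2.cvtColor(im,6);sl=(g<35).astype(np.uint8)*255;sl[235:]=0;sl[:120]=0;sl[:,:195]=0;sl[:,330:]=0
    s=max(cv2.findContours(cv2.morphologyEx(sl,2,np.ones((7,7))),0,2)[0],key=cv2.contourArea)
    b=cv2.boxPoints(cv2.minAreaRect(s));P=np.array([ray(m,p,.06)[:2] for p in b])
    v=max((P[1]-P[0],P[2]-P[1]),key=np.linalg.norm)
    return P.mean(0),np.degrees(np.arctan2(v[1],v[0])),np.linalg.norm(P[1]-P[0]),np.linalg.norm(P[2]-P[1])
E
python3 - <<'E'
from h import *
m=dict(np.load('w4.npz'));im=cv2.imread('pics/w4.png');print(slot(im,m))
a=ray(m,(155,77),.072);b=ray(m,(408,60),.072);print('housing',np.degrees(np.arctan2(*(b-a)[1::-1])))
E
```

```text
(array([ 0.58154597, -0.12756905]), np.float64(3.992635587361607), np.float64(0.11006362141093883), np.float64(0.032326449317671105))
housing -8.37474846366088
```

Request:
{"method": "carry_out", "body": {"increments": "0 0 0.015 0 0 -7;-0.0015 0.003 0.025 0 0 -8;0 0 0.03 0 0 0;0 0 0.03 0 0 0;0 0 0 0 0 0"}}

```text
t: 9.3
tool_pos: [0.5781, -0.1267, 0.2342]
orientation: [-2.154, -2.273, 0.009]
force: [-0.5, -0.4, -1.1]
gripper_width: 0.0502
finger_force: 0.0
```

Request:
{"method": "carry_out", "body": {"increments": "0 0 0.005 0 0 0;0 0 0.004 0 0 0;0 0 0.002 0 0 0;0 0 0 0 0 0;0 0 0 0 0 0"}}

```text
t: 9.8
tool_pos: [0.5814, -0.1282, 0.2287]
orientation: [2.159, 2.281, 0.002]
force: [-0.3, 0.4, 3.7]
gripper_width: 0.0499
finger_force: 1.8
```

Request:
{"method": "carry_out", "body": {"increments": "0 0 0.002 0 0 0;0 0 0.0015 0 0 0;0 0 0 0 0 0;0 0 0 0 0 0;0 0 0 0 0 0"}}

```text
t: 10.3
tool_pos: [0.5816, -0.1283, 0.2263]
orientation: [2.16, 2.281, 0.003]
force: [-3.9, 2.2, 15.7]
gripper_width: 0.0498
finger_force: 7.7
```

Request:
{"method": "carry_out", "body": {"increments": "0 0 0 0 0 6;0 0 0 0 0 6;0 0 0 0 0 6;0 0 0 0 0 6;0 0 0 0 0 2"}}

```text
t: 10.8
tool_pos: [0.5829, -0.128, 0.2264]
orientation: [2.615, 1.736, 0.006]
force: [0.8, 1.9, 12.0]
gripper_width: 0.0495
finger_force: 10.6
```

Run:
```python
from rig import *
import numpy as np
s=state();o=s['orientation'];print('tooly',2*np.degrees(np.arctan2(o[1],o[0]))-90,s['force'],s['wrist_torque'])
```

```text
tooly -22.85509499870166 [ 0.80733728  1.90915276 11.97933686] [0.48203075 0.05142358 0.61613074]
```

Two more degrees to reach the stop, then straight up.

Request:
{"method": "carry_out", "body": {"increments": "0 0 0 0 0 1.5;0 0 0 0 0 1.5;0 0 0 0 0 0;0 0 0 0 0 0;0 0 0 0 0 0"}}

```text
t: 11.3
tool_pos: [0.5834, -0.1273, 0.2264]
orientation: [2.653, 1.677, 0.005]
force: [1.9, 0.9, 11.6]
gripper_width: 0.05
finger_force: 23.5
```

Run:
```python
from rig import *
import numpy as np
s=state();o=s['orientation'];print('tooly',2*np.degrees(np.arctan2(o[1],o[0]))-90,s['force'],s['wrist_torque'])
```

```text
tooly -25.399137030803544 [ 1.9127873   0.85675094 11.56966695] [0.33350043 0.09645012 1.5913172 ]
```

Request:
{"method": "carry_out", "body": {"increments": "0 0 -0.001 0 0 -1.5;0 0 -0.002 0 0 0;0 0 -0.004 0 0 0;0 0 -0.008 0 0 0;0 0 -0.01 0 0 0"}}

```text
t: 11.8
tool_pos: [0.58, -0.1277, 0.2484]
orientation: [-2.639, -1.699, 0.005]
force: [-0.4, -0.2, 0.3]
gripper_width: 0.05
finger_force: 0.0
```

Request:
{"method": "carry_out", "body": {"increments": "0 0 -0.02 0 0 0;0 0 -0.03 0 0 0;0 0 -0.04 0 0 0;0 0 0 0 0 0;0 0 0 0 0 0"}}

```text
t: 12.3
tool_pos: [0.5808, -0.1287, 0.3407]
orientation: [2.641, 1.7, 0.003]
force: [-0.9, -0.7, -0.4]
gripper_width: 0.0498
finger_force: 0.0
```

Run:
```python
from rig import *
from h import *
s=state();print(s['tool_pos'],s['force'])
m=camera_model('wrist');im=get_image('wrist')[:,:,::-1].copy()
cv2.imwrite('pics/w5.png',im);np.savez('w5.npz',**m);print(slot(im,m))
```

```text
[ 0.58082558 -0.12872787  0.34067736] [-0.89317152 -0.67748062 -0.36322052]
(array([ 0.58161507, -0.12761511]), np.float64(-8.032933546586241), np.float64(0.10919499700299254), np.float64(0.03269321395011897))
```

View pics/w5.png

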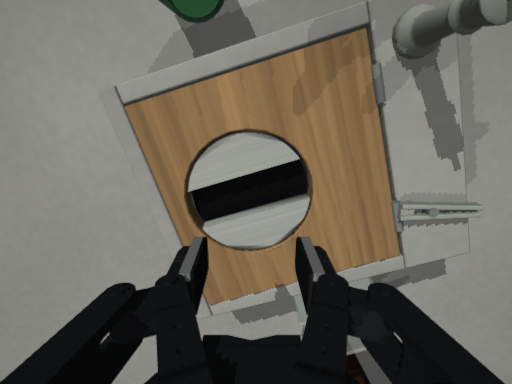

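The slot, from (190,190) to (300,162), is now parallel to the housing edge at -8.0°, against -7.6° to -8.4° for the housing. The hatch is flush and everything else is standing.

```bash
python3 -c "
from rig import *
print(sign_off())"
```

```text
the job is handed in; nothing more can be done
None
```

The hatch is pressed flush and the fastener turned to its locked stop, measured parallel to the housing within about half a degree; nothing else visibly moved, and I handed the job in at about 12 s (the hand-in returned no verdict).

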